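# Seat a dental cast over the hidden pin of the sprung station and hold it pressed

## Task

Take the full-arch dental cast (the one with a complete horseshoe of teeth) out of the steel tray, leaving the other pieces in it, and carry it to the grey seating station. With its front teeth facing squarely away from the station's upright back plate, work the hole in its underside over the locating pin until the cast drops flat onto the round seat, then press it down so the sprung seat goes all the way down; finish while still holding the cast pressed down with the gripper. Do not shift or knock over the other things on the bench.

Things in the scene. Friction and masses are not known exactly. Their poses are not given: they have to be found in the camera images.
- cast: Full-arch dental cast: plaster block 56 mm (its x) by 50 mm (its y) by 30 mm high, on top a pink gum ridge with a complete horseshoe of teeth inside the block's outline, 40.5 mm high in all; 0.12 to 0.24 kg. Front teeth at -x, open heel at +x. Grip it by the two flat sides 50 mm apart (+y and -y), free from the underside to 30 mm up. Origin: centre of the underside, z up.
- cast_hole (a point): Mouth of the blind round hole in the middle of the cast's underside (at the cast's origin): 11 mm in diameter, 24 mm deep, with a 1.5 mm bevel at the mouth. Unseen from above.
- cast_front (a point): Point on the cast at the middle of its front-teeth side, 28 mm from the origin along -x, 15 mm above the underside.
- toothless: A plaster cast 50 x 44 x 34 mm high with a bare gum horseshoe and no teeth; stays in the tray. Origin: centre of underside.
- quadrant: A narrow plaster cast 50 x 28 x 39 mm high with teeth on one quarter only; stays in the tray. Origin: centre of underside.
- mirror: A dental mirror, 155 mm long and 8 mm thick, lying in the tray along the tray's far (+x) wall. Origin: on the underside, near the middle of its handle.
- tray: Shallow steel tray 170 mm (its x) by 360 mm (its y), walls 3 mm thick and 16 mm high, floor 3 mm thick, fixed to the bench. Origin: centre of the underside. The three casts stand upright on its floor about 105 mm apart along its y, in any order, each turned by up to 0.35 rad from the tray's axes.
- station: The seating station, fixed to the bench: a grey box 150 mm (its x) by 110 mm (its y) by 45 mm high; at its +x end an upright back plate 90 mm wide, 14 mm thick, from 57 to 71 mm from the origin along x, whose top is 90 mm above the bench. Origin: centre of the underside.
- seat_top (a point): Centre of the upper face of the station's round aluminium seat, 60 mm in diameter; its axes are the station's (x towards the back plate, z up). 70 mm above the bench with the seat up; it goes down with the seat. The cast sits here, its underside on this face.
- pin_zone (a point): Point over the seat's centre, level with the tip of the locating pin, 82 mm above the bench. The upright steel pin, 8 mm in diameter, tip bevelled by 1.5 mm, is fixed in the station and stands 12 mm above the raised seat, up to 3 mm off this point in the station's x and in its y: feel for it, the cast hides it. It holds the cast off the seat until it is in the hole.
- seat (a joint): How far the sprung seat is pressed down: 0 up, 0.008 m at its stop. It starts to move at about 4 N and takes about 8 N to reach the stop; it springs back when released.
- dropper: Small black bottle with red cap, 24 mm in diameter, 55 mm high, standing between tray and station. Origin: centre of underside.
- spray: Spray can, 52 mm in diameter, 200 mm high, standing at the back. Origin: centre of underside.
- cup: Empty paper cup, 72 mm in diameter, 90 mm high, standing at the back left. Origin: centre of underside.
- burblock: Clear round bur block, 56 mm in diameter, 20 mm high, at the back right. Origin: centre of underside.
- case: Blue plastic case 60 x 85 x 38 mm, at the right. Origin: centre of underside.
- curelight: White curing light, about 190 mm long, lying at the near left. Origin: on the underside, in the middle of the handle.

How it is judged:
By the outcome, as a careful person would: the job done as asked, in the order asked, and still so for the second after the job is handed in, while the arm keeps its last pose, push and grip.
It also fails if it takes over 45 s, if anything falls off the work surface, if the arm or the gripper's body presses on something with over 40 N, if the wrist force passes 120 N, or if a joint passes its speed limit or range.

## Robot

A 6-joint arm with a two-finger parallel gripper is mounted at the origin on the work surface. World frame = base frame: x ahead of the robot, y to its left, z up, the work surface at z = 0. Lengths are in m, angles in degrees, forces in N, time in s.
With the tool pointing down it reaches from about 0.275 to 1 m from the base axis. Payload 8.4 kg.
Tool frame: the origin (TCP) lies midway between the tips of the shut fingers; the grasp point (between the pads) lies robot.tcp_to_grasp behind it (robot.tcp_to_grasp is the distance from the TCP to the grasp point, in m); z points along the fingers, y is the line along which they close (so a half turn about z gives the same grasp; the last joint's range is limited). The gripper opens to 85 mm and grips with 20 to 120 N. Pads are 22 mm wide; open, the fingers measure 114 mm over their backs; the gripper's body (76 mm by 85 mm) begins 54 mm behind the grasp point. The pads swing forward as they close: fully open they stand 13 mm farther back than shut.
Start: joints at [67.987, 20.225, 93.587, -0, 66.188, -0.138], TCP at [0.233, 0.58, 0.231] pointing down, gripper open.
Joint ranges: [-150.9, 150.9], [-52.94, 120.26], [3.33, 152.33], [-74.26, 254.26], [0, 154.13], [-172.89, 172.89]. Speed limits (degrees/s): [127.2, 127.2, 159.86, 180, 180, 180].

## Interface

Orientations are given as a 3x3 rotation matrix whose columns are the frame's x, y, z axes.
In Python, from bench import robot gives the robot as it stands.
- The arm moves only by the shell command python3 steer.py 'ROWS' [OPENING] [FORCE]. ROWS is a JSON list of rows, 1 to 12 of them, each of 6 numbers: dx, dy, dz in m, then a rotation vector rx, ry, rz in degrees; each row shifts and turns the commanded pose from where the row before left it, along the tool's axes as they then stand; what a row does not reach is not made up. A row lasts 1/12 s, in which the tool goes at most 0.0417 m and 7.16 degrees, less where a joint would pass 70% of its speed; a pose out of reach is approached as far as the arm can. OPENING is the opening from 0.0 (shut) to 1.0 (fully open), set as the command begins (- or left out keeps the last). The fingers move at their own pace and stop on an object; FORCE is the grip in N (left out, the last holds). Time passes only in rows, so rows that do not move let the fingers close. It prints the time, the measured TCP pose, the force, the opening and the grip force at its end.
- robot.sense(): the state, without advancing time (a new reading comes with each control period).
- robot.camera(name): name is "scene" or "side" or "wrist"; returns a dict with "img" (384x512x3 uint8, blue, green, red), "fx", "fy", "cx", "cy" (pixels), "world_from_camera" (4x4, takes a point from camera to world coordinates). Camera axes: x right, y down, z forward; pixel columns grow to the right and rows downward; lengths in m; the calibration is good to about 2 mm. A picture is of the moment at which its call begins. There is no depth.
- robot.close_job(): hands the job in; it is judged then, once.
The state is a dict: "time_s": time; "joint_pos": joint angles; "joint_velocities": joint speeds; "effort": joint torques, N m; "tool_pos": TCP position; "tcp_rot": TCP orientation; "contact_force": force on the tool from outside, world axes, zero at the start; "ft_torque": the same for the moment, N m; "gripper_width": opening from 0.0 (shut) to 1.0 (fully open); "gripper_force": force on a finger pad.
Only numpy, scipy, OpenCV 4.12 (cv2) and the standard library are available. Lean on these libraries where they do the work, as an engineer would, in place of code of your own. Each camera call takes 0.05 s, during which the arm holds its last target. There are 200 camera calls.

## Working session

There is one attempt and no reset: what is moved stays moved. The work goes in short steps, Python scripts to look and compute and a shell command to move; the robot and the scene stay as the last step left them, time stands still between calls to the robot, and variables do not carry over. Pictures are saved under pics/ and viewed, at most 10 in all, crops included, and the job is handed in when it is done.

```bash
ls; mkdir -p pics
python3 - <<'E'
from bench import robot
import cv2,numpy as np
print(robot.tcp_to_grasp); s=robot.sense(); print(s)
a=[]
for n in("scene","side","wrist"):
    c=robot.camera(n); cv2.imwrite(f"pics/{n}0.png",c["img"]); print(n,c["fx"],c["cx"],c["cy"],np.round(c["world_from_camera"],3).tolist())
E
```

```text
bench.py
pics
steer.py
0.0187
{'time_s': 0.0, 'joint_pos': array([ 6.79860557e+01,  2.02627557e+01,  9.36295960e+01,  4.24354770e-04,
        6.61871794e+01, -1.36596848e-01]), 'joint_velocities': array([ 0.02309748,  0.13807392, -0.03426508,  0.00914824,  0.03484517,
        0.01672065]), 'effort': array([-2.08266676e-03, -6.05212355e+01, -3.42084074e+01, -2.35226953e-04,
        9.09407157e-03,  1.62867019e-05]), 'tool_pos': array([0.23269776, 0.57955184, 0.23055486]), 'tcp_rot': array([[-9.27982528e-01,  3.72623336e-01, -5.26578912e-04],
       [ 3.72623708e-01,  9.27981639e-01, -1.28433876e-03],
       [ 1.00809697e-05, -1.38805971e-03, -9.99999037e-01]]), 'contact_force': array([-0.53369043, -0.68129926, -0.17852053]), 'ft_torque': array([ 0.02285047,  0.00340923, -0.06892557]), 'gripper_force': 0.0, 'gripper_width': 0.9980361844207396}
scene 380.97876874120453 247.68379571830087 195.05222479898103 [[0.897, 0.311, -0.314, 0.957], [0.442, -0.64, 0.629, -0.887], [-0.006, -0.703, -0.711, 1.02], [0.0, 0.0, 0.0, 1.0]]
side 406.16683770672387 254.68751108637042 185.75697707674786 [[-0.989, -0.107, 0.107, 0.389], [-0.15, 0.605, -0.782, 0.819], [0.019, -0.789, -0.614, 0.805], [0.0, 0.0, 0.0, 1.0]]
wrist 275.5544450586432 253.4295974933239 189.81541644169124 [[0.373, 0.887, 0.271, 0.163], [0.928, -0.356, -0.111, 0.608], [-0.002, 0.293, -0.956, 0.372], [0.0, 0.0, 0.0, 1.0]]
```

View pics/scene0.png

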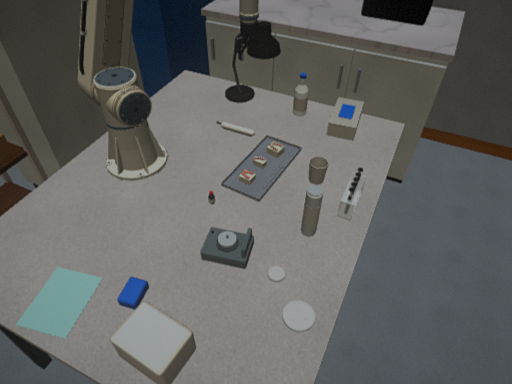

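View pics/side0.png

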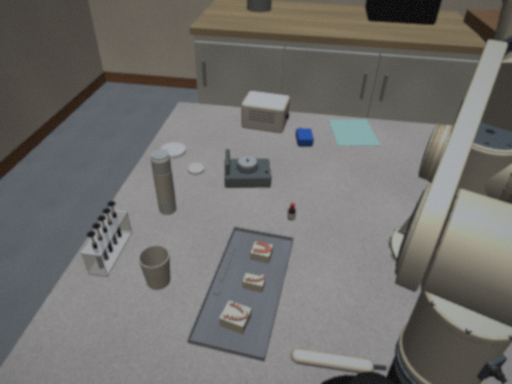

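Scene view: casts at (276,148), (260,160), (248,176), station (228,243), dropper (211,196). Side view: casts at (236,315), (254,281), (262,250), station (247,170). I'll enlarge the casts to identify the full arch.

Run:
```python
import cv2,numpy as np
s=cv2.imread("pics/scene0.png");d=cv2.imread("pics/side0.png");w=cv2.imread("pics/wrist0.png")
A=cv2.resize(s[125:195,220:310],(400,311),interpolation=cv2.INTER_CUBIC)
B=cv2.resize(d[225:345,200:290],(400,533),interpolation=cv2.INTER_CUBIC)[:533]
C=cv2.resize(w,(400,289))
out=np.zeros((600,800,3),np.uint8);out[:311,:400]=A;out[311:600,:400]=C;out[:533,400:]=B
cv2.imwrite("pics/crop0.png",out)
```

```text
(no output)
```

View pics/crop0.png

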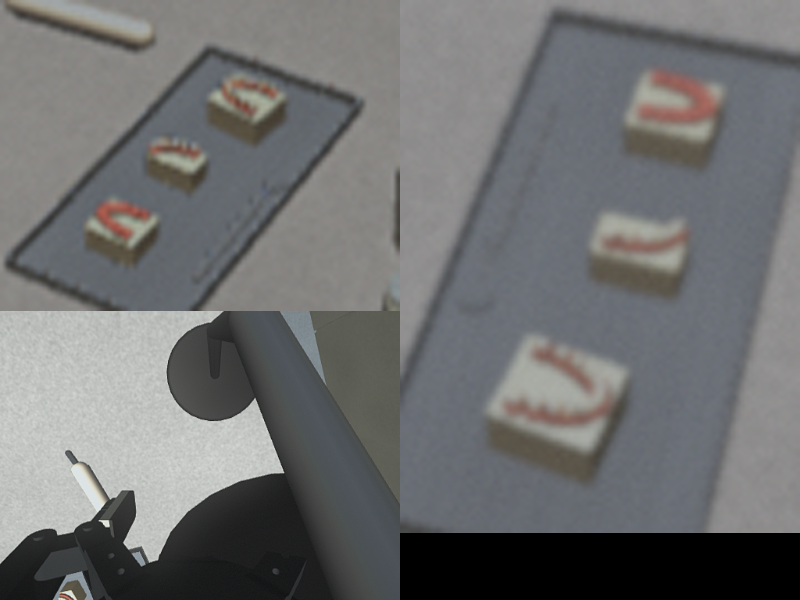

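The full-arch cast is the largest one, farthest from the station (scene (276,148), side (236,315)). Its closed front faces the robot (-x). The wrist view shows it at the bottom left. Next: rough positions.

```bash
cat > h.py <<'E'
import numpy as np,cv2
from bench import robot
def ray(c,p):
    T=c["world_from_camera"];d=np.stack([(np.asarray(p,float)[...,0]-c["cx"])/c["fx"],(np.asarray(p,float)[...,1]-c["cy"])/c["fy"],np.ones(np.shape(p)[:-1])],-1)
    return T[:3,3],d@T[:3,:3].T
def plane(c,p,z):
    o,d=ray(c,p);return o+d*((z-o[2])/d[...,2])[...,None]
def proj(c,P):
    T=np.linalg.inv(c["world_from_camera"]);q=np.asarray(P)@T[:3,:3].T+T[:3,3]
    return np.stack([c["fx"]*q[...,0]/q[...,2]+c["cx"],c["fy"]*q[...,1]/q[...,2]+c["cy"]],-1)
E
python3 - <<'E'
from h import *
np.set_printoptions(precision=3,suppress=True)
a=robot.camera("scene");b=robot.camera("side")
for n,p,q,z in[("cast",(275.5,147),(236,313),.035),("seat",(228,239.5),(247.5,162),.07),("quad",(260,160),(254,280),.04),("toothl",(248,175),(262,248),.035),("drop",(211,200),(291,218),.0),("tray c1",(300,145),(192,345),.01),("tray",(224,184),(293,237),.01),("platetop",(251,232),(228,153),.09),("spray",(309,232),(167,210),0)]:
    print(n,plane(a,np.array(p),z),plane(b,np.array(q),z))
E
```

```text
cast [0.501 0.286 0.035] [0.495 0.295 0.035]
seat [ 0.568 -0.25   0.07 ] [ 0.558 -0.236  0.07 ]
quad [0.481 0.177 0.04 ] [0.469 0.203 0.04 ]
toothl [0.475 0.082 0.035] [0.465 0.093 0.035]
drop [ 0.395 -0.068  0.   ] [ 0.401 -0.073  0.   ]
tray c1 [0.579 0.375 0.01 ] [0.576 0.371 0.01 ]
tray [0.402 0.02  0.01 ] [0.389 0.014 0.01 ]
platetop [ 0.627 -0.206  0.09 ] [ 0.623 -0.246  0.09 ]
spray [ 0.774 -0.053  0.   ] [ 0.769 -0.045  0.   ]
```

```bash
python3 steer.py '[[-0.0354,-0.017,0,0,0,0],[-0.0354,-0.017,0,0,0,0],[-0.0354,-0.017,0,0,0,0],[-0.0354,-0.017,0,0,0,0],[-0.0354,-0.017,0,0,0,0],[-0.0354,-0.017,0,0,0,0],[-0.0354,-0.017,0,0,0,0],[-0.0354,-0.017,0,0,0,0],[-0.0354,-0.017,0,0,0,0],[-0.0354,-0.017,0,0,0,0]]' && python3 steer.py '[[0,0,0,0,0,-7],[0,0,0,0,0,-7],[0,0,0,0,0,-7],[0,0,0,0,0,-0.9],[0,0,0,0,0,0],[0,0,0,0,0,0]]'
python3 - <<'E'
from h import *
s=robot.sense();print(s["tool_pos"],s["tcp_rot"],s["joint_pos"])
c=robot.camera("wrist");cv2.imwrite("pics/w1.png",c["img"]);import pickle;pickle.dump(c,open("w1.pkl","wb"))
E
```

```text
time_s: 1.08
tool_pos: [0.499, 0.2887, 0.2314]
tcp_rot: [[-0.928, 0.373, 0.0], [0.373, 0.928, 0.0], [-0.0, 0.0, -1.0]]
contact_force: [0.9, 0.4, 0.2]
gripper_width: 0.999
gripper_force: 0.0
time_s: 1.58
tool_pos: [0.4979, 0.2905, 0.2313]
tcp_rot: [[-1.0, 0.003, -0.0], [0.003, 1.0, -0.0], [0.0, -0.0, -1.0]]
contact_force: [1.0, -0.5, 0.5]
gripper_width: 1.002
gripper_force: 0.0
[0.49792592 0.29046749 0.23126369] [[-9.99995231e-01  3.08824735e-03 -2.95625467e-05]
 [ 3.08824745e-03  9.99995231e-01 -3.11649514e-06]
 [ 2.95527812e-05 -3.20777674e-06 -1.00000000e+00]] [ 3.01078531e+01  1.59327902e+01  9.96638313e+01  7.70835736e-04
  6.44049333e+01 -5.97155361e+01]
```

View pics/w1.png

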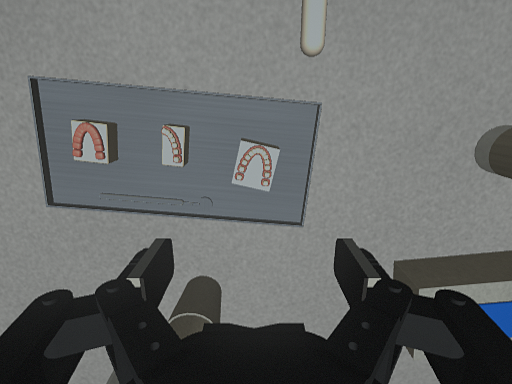

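Wrist view: full-arch cast top centred at about (257,165), front teeth upwards in the image (−x), quadrant (175,145), toothless (92,142). Measure its four top corners.

Run:
```python
from h import *
import pickle
c=pickle.load(open("w1.pkl","rb"));im=c["img"];H=im[120:205,220:295].astype(int)
print(im[186,262],im[147,262],im[165,230], im[145,242],im[175,279])
m=((H.max(2)>165)|((H[...,2]-H[...,0])>60)).astype(np.uint8)
m=cv2.morphologyEx(m,cv2.MORPH_CLOSE,np.ones((5,5)))
n,l,st,_=cv2.connectedComponentsWithStats(m);k=1+st[1:,4].argmax();ct=max(cv2.findContours((l==k).astype(np.uint8),0,2)[0],key=cv2.contourArea)
r=cv2.convexHull(ct)[:,0]+[220,120]
P=plane(c,r,.033)[:,:2].astype(np.float32)
R=cv2.minAreaRect(P*1000);print(R)
ap=cv2.boxPoints(R);print(ap)
v=im[110:215,210:305].copy();cv2.polylines(v,[r.reshape(-1,1,2)-[210,110]],True,(0,255,0));cv2.imwrite("pics/m1.png",cv2.resize(v,None,fx=5,fy=5,interpolation=0))
```

```text
[157 155 144] [ 78  89 140] [111 105  98] [165 164 156] [112 106  99]
((495.829833984375, 292.7334899902344), (48.82414245605469, 54.19221496582031), 76.69087219238281)
[[463.84167 275.21472]
 [516.5784  262.73944]
 [527.818   310.25226]
 [475.08124 322.72754]]
```

View pics/m1.png

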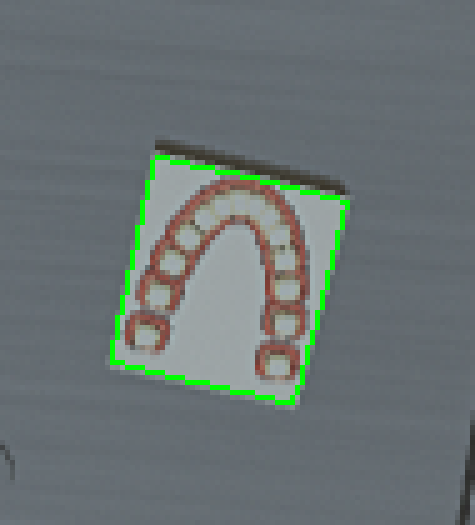

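Outline fits: centre ≈ (0.496, 0.293), cast x axis at −13.3°, front toward −x. Align, descend, grip.

```bash
python3 steer.py '[[0,0,0,0,0,6.56],[0,0,0,0,0,6.56],[0.0022,0.0018,0.03,0,0,0],[0,0,0.036,0,0,0],[0,0,0.036,0,0,0],[0,0,0.036,0,0,0],[0,0,0.03,0,0,0],[0,0,0.025,0,0,0],[0,0,0.018,0,0,0],[0,0,0.011,0,0,0],[0,0,0,0,0,0],[0,0,0,0,0,0]]' && python3 steer.py '[[0,0,0,0,0,0],[0,0,0,0,0,0],[0,0,0,0,0,0],[0,0,0,0,0,0],[0,0,0,0,0,0],[0,0,0,0,0,0],[0,0,0,0,0,0],[0,0,0,0,0,0]]' 0.3 50
```

```text
time_s: 2.63
tool_pos: [0.4963, 0.2928, 0.0094]
tcp_rot: [[-0.974, 0.227, -0.0], [0.227, 0.974, -0.0], [0.0, -0.0, -1.0]]
contact_force: [0.1, -0.7, 1.0]
gripper_width: 0.997
gripper_force: 0.0
time_s: 3.3
tool_pos: [0.4972, 0.2931, 0.0108]
tcp_rot: [[-0.974, 0.227, 0.002], [0.227, 0.974, 0.001], [-0.002, 0.002, -1.0]]
contact_force: [-1.4, -0.0, 7.3]
gripper_width: 0.574
gripper_force: 52.1
```

```bash
python3 steer.py '[[0,0,-0.01,0,0,0],[0,0,-0.02,0,0,0],[0,0,-0.03,0,0,0],[0,0,-0.035,0,0,0],[0,0,-0.035,0,0,0],[0,0,-0.035,0,0,0],[0,0,-0.035,0,0,-3.3],[0,0,-0.03,0,0,-5],[0,0,-0.01,0,0,-5]]' - 60 && python3 steer.py '[[-0.004,-0.019,0,0,0,0],[-0.0081,-0.0381,0,0,0,0],[-0.0081,-0.0381,0,0,0,0],[-0.0081,-0.0381,0,0,0,0],[-0.0081,-0.0381,0,0,0,0],[-0.0081,-0.0381,0,0,0,0],[-0.0081,-0.0381,0,0,0,0],[-0.0081,-0.0381,0,0,0,0],[-0.0081,-0.0381,0,0,0,0],[-0.0081,-0.0381,0,0,0,0],[-0.0081,-0.0381,0,0,0,0],[-0.0081,-0.0381,0,0,0,0]]' && python3 steer.py '[[-0.0081,-0.0381,0,0,0,0],[-0.0081,-0.0381,0,0,0,0],[-0.004,-0.019,0,0,0,0],[0,0,0,0,0,0],[0,0,0,0,0,0]]'
python3 - <<'E'
from h import *
c=robot.camera("wrist");cv2.imwrite("pics/w2.png",c["img"]);import pickle;pickle.dump(c,open("w2.pkl","wb"))
c=robot.camera("side");cv2.imwrite("pics/s2.png",c["img"])
E
```

```text
time_s: 4.05
tool_pos: [0.4979, 0.2935, 0.2555]
tcp_rot: [[-1.0, -0.008, 0.007], [-0.007, 1.0, 0.004], [-0.007, 0.004, -1.0]]
contact_force: [1.6, 0.1, -1.4]
gripper_width: 0.573
gripper_force: 64.1
time_s: 5.05
tool_pos: [0.5907, -0.1471, 0.2504]
tcp_rot: [[-1.0, -0.003, 0.001], [-0.003, 1.0, -0.0], [-0.001, -0.0, -1.0]]
contact_force: [1.0, 1.0, -1.6]
gripper_width: 0.572
gripper_force: 64.0
time_s: 5.47
tool_pos: [0.611, -0.2409, 0.2495]
tcp_rot: [[-1.0, -0.001, -0.0], [-0.001, 1.0, 0.0], [0.0, 0.0, -1.0]]
contact_force: [0.8, 0.0, -1.3]
gripper_width: 0.572
gripper_force: 64.0
```

View pics/w2.png

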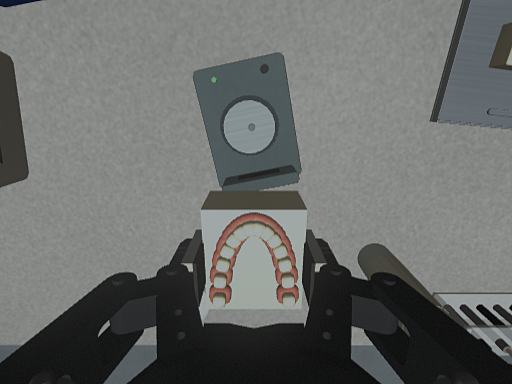

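Wrist view: seat disc centre ≈ (249,127), pin tip ≈ (252,127), plate at the bottom of the station (~(260,178)), cast held with front face edges at rows 191 and 209, columns 201–307. Measure the seat, pin, yaw and the cast in hand.

Run:
```python
from h import *
import pickle
np.set_printoptions(precision=4,suppress=True)
c=pickle.load(open("w2.pkl","rb"));im=c["img"];g=cv2.cvtColor(im,cv2.COLOR_BGR2GRAY)
# seat
m=np.zeros_like(g);m[85:168,205:292]=(g[85:168,205:292]>125)
ct=max(cv2.findContours(cv2.morphologyEx(m,cv2.MORPH_CLOSE,np.ones((7,7))),0,1)[0],key=cv2.contourArea);ct=cv2.convexHull(ct)
Q=plane(c,ct[:,0],.07)[:,:2].astype(np.float32)*1000;e=cv2.fitEllipse(Q);print("seat",e)
s=g[117:138,241:263];print("patch");print(s[::2,::1])
# side edges of box, z=.045
S=[]
for name,rows,lo,hi in(("L",range(85,165,3),185,225),("R",range(70,150,3),270,310)):
    pts=[]
    for r in rows:
        d=np.diff(cv2.GaussianBlur(g,(3,3),0)[r,lo:hi].astype(int));k=(d.argmin() if name=="L" else d.argmax());pts.append((lo+k+.5,r))
    P=plane(c,np.array(pts),.045)[:,:2].astype(np.float32)
    l=cv2.fitLine(P,cv2.DIST_HUBER,0,1e-4,1e-4).ravel();l[:2]*=np.sign(l[0]);S.append(l)
    print(name,np.degrees(np.arctan2(l[1],l[0])),l[2:])
d=S[0][:2];print("width",abs(np.cross(d,S[1][2:]-S[0][2:])))
# held cast
T=robot.sense();tz=T["tool_pos"][2];print(T["tool_pos"])
print("rows col254",g[184:216,225].tolist())
print("cols row230",g[225,196:212].tolist(),g[225,298:314].tolist())
for v,z in((191,tz-.0075),(209,tz+.0225)):print(plane(c,np.array([[203.,v],[305,v]]),z))
```

```text
seat ((559.3690795898438, -245.58079528808594), (58.17960739135742, 58.44808578491211), 59.41449737548828)
patch
[[147 146 146 146 147 145 144 144 142 141 141 141 141 141 140 142 142 143
  144 144 142 143]
 [140 140 141 140 140 141 140 141 143 143 142 144 143 141 141 142 143 142
  141 142 143 143]
 [142 143 142 141 141 141 142 142 143 142 144 143 144 143 144 145 147 146
  146 146 146 144]
 [141 143 142 144 144 145 146 150 151 112 106 107 131 148 145 143 143 143
  144 144 144 143]
 [144 144 144 144 144 144 145 119  93 108 112 110 102  83 148 143 140 140
  139 139 138 140]
 [145 145 144 142 141 140 142 111 106 111 111 110 108 103 136 143 143 143
  145 146 147 147]
 [137 137 138 141 140 142 145 140 103 107 110 106 102 121 150 149 147 145
  143 144 143 144]
 [146 147 147 146 147 146 146 147 143 138 136 136 141 145 143 142 142 141
  142 142 141 141]
 [143 143 143 143 143 143 142 142 142 142 141 142 142 141 141 141 141 141
  141 141 142 143]
 [142 141 142 142 140 142 142 142 142 142 143 142 142 144 145 145 145 147
  145 143 144 143]
 [143 142 142 144 146 146 146 146 145 144 144 144 143 141 142 140 140 139
  142 142 141 141]]
L 11.438834 [ 0.5483 -0.3031]
R 11.467272 [ 0.5406 -0.194 ]
width 0.10839703
[ 0.6111 -0.2392  0.2495]
rows col254 [47, 59, 82, 88, 84, 85, 80, 70, 69, 71, 69, 72, 70, 70, 72, 70, 71, 69, 71, 71, 71, 69, 72, 69, 64, 103, 159, 168, 165, 166, 165, 164]
cols row230 [137, 138, 139, 137, 136, 152, 168, 166, 165, 166, 165, 165, 166, 165, 165, 164] [165, 164, 165, 166, 165, 165, 165, 166, 150, 134, 138, 138, 137, 137, 138, 142]
[[ 0.5825 -0.269   0.242 ]
 [ 0.5824 -0.2111  0.242 ]]
[[ 0.5819 -0.2637  0.272 ]
 [ 0.5818 -0.2165  0.272 ]]<stdin>:19: DeprecationWarning: Arrays of 2-dimensional vectors are deprecated. Use arrays of 3-dimensional vectors instead. (deprecated in NumPy 2.0)
```

Run:
```python
from h import *
import pickle
np.set_printoptions(precision=4,suppress=True)
c=pickle.load(open("w2.pkl","rb"));g=cv2.cvtColor(c["img"],cv2.COLOR_BGR2GRAY).astype(int)
s=140-g[119:136,244:260];s[s<12]=0
y,x=np.mgrid[119:136,244:260];u=np.array([(s*x).sum(),(s*y).sum()])/s.sum();print(u)
pin=plane(c,u,.082);print("pin",pin, "off", pin[:2]-[.5594,-.2456])
def edge(rows):
    p=[]
    for col in range(212,298,4):
        d=np.abs(np.diff(g[rows[0]:rows[1],col]));k=d.argmax();p.append((col,rows[0]+k+.5))
    return np.array(p)
s_=robot.sense();tz=.2495
for r,z in(((203,214),tz+.0225),):
    P=plane(c,edge(r),z);k=np.polyfit(P[:,1],P[:,0],1);print(np.degrees(np.arctan(k[0])),P[:,0].mean(),np.std(P[:,0]-np.polyval(k,P[:,1])))
L=[];R=[]
for r in range(225,280,4):
    a=g[r,196:208];L.append((196+np.diff(a).argmax()+.5,r));b=g[r,299:312];R.append((299+np.diff(b).argmin()+.5,r))
for E in(L,R):
    P=plane(c,np.array(E),tz+.0225);k=np.polyfit(P[:,0],P[:,1],1);print(np.degrees(np.arctan(k[0])),P[:,1].mean())
print(s_["tool_pos"],s_["tcp_rot"])
```

```text
[251.2305 126.4977]
pin [ 0.558  -0.2429  0.082 ] off [-0.0014  0.0027]
-0.07191137144935562 0.582318303541227 0.0004903699443322427
1.7675299167766323 -0.26466601893133884
-1.4245133048098473 -0.21594383492245628
[ 0.6111 -0.2392  0.2495] [[-1.     -0.0037 -0.0004]
 [-0.0037  1.      0.0007]
 [ 0.0004  0.0007 -1.    ]]
```

```bash
python3 steer.py '[[0.026,-0.0013,0,0,0,-3.8],[0,0,0,0,0,-3.8],[0,0,0,0,0,-3.8]]' && python3 steer.py '[[0,0,0,0,0,0],[0,0,0,0,0,0]]'
python3 - <<'E'
from h import *
s=robot.sense();p=s["tool_pos"];R=s["tcp_rot"];t=np.array([.558+.0006,-.2429,.112])
print(p,np.degrees(np.arctan2(R[1,1],R[0,1]))-90,R.T@(t-p))
E
```

```text
time_s: 5.82
tool_pos: [0.5843, -0.2399, 0.2497]
tcp_rot: [[-0.979, -0.206, -0.001], [-0.206, 0.979, 0.0], [0.0, 0.001, -1.0]]
contact_force: [-0.5, -0.8, -1.8]
gripper_width: 0.573
gripper_force: 64.0
time_s: 5.98
tool_pos: [0.5855, -0.2404, 0.2497]
tcp_rot: [[-0.98, -0.201, 0.0], [-0.201, 0.98, 0.0], [-0.0, 0.0, -1.0]]
contact_force: [0.3, -0.1, -1.5]
gripper_width: 0.566
gripper_force: 64.0
[ 0.58552858 -0.24036907  0.24971848] 11.570885487923093 [0.0269296  0.00291488 0.13771069]
```

```bash
python3 steer.py '[[0.0135,0.0015,0.02,0,0,0],[0.0134,0.0014,0.03,0,0,0],[0,0,0.035,0,0,0],[0,0,0.03,0,0,0],[0,0,0.0227,0,0,0],[0,0,0,0,0,0],[0,0,0,0,0,0]]'
python3 - <<'E'
from h import *
A=[]
for n in("scene","side"):
    c=robot.camera(n);u,v=proj(c,np.array([.56,-.245,.09])).astype(int)
    A.append(cv2.resize(c["img"][v-35:v+35,u-40:u+40],(400,350),interpolation=cv2.INTER_CUBIC))
cv2.imwrite("pics/p3.png",np.hstack(A))
E
```

```text
time_s: 6.57
tool_pos: [0.5581, -0.2435, 0.111]
tcp_rot: [[-0.98, -0.2, -0.002], [-0.2, 0.98, 0.001], [0.002, 0.001, -1.0]]
contact_force: [1.1, 0.0, -0.8]
gripper_width: 0.574
gripper_force: 63.9
```

View pics/p3.png

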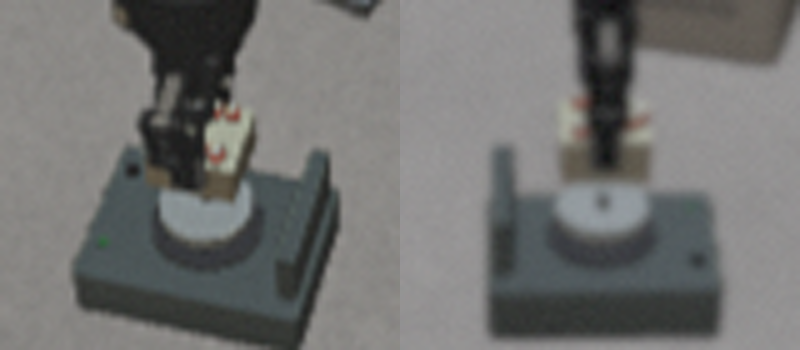

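Cast hangs level over the seat with the pin visible at about (602,200) in the right crop, centred under the cast. Descend with force checks.

```bash
python3 steer.py '[[0,0,0.006,0,0,0],[0,0,0.006,0,0,0],[0,0,0.004,0,0,0],[0,0,0.002,0,0,0],[0,0,0,0,0,0]]'; python3 steer.py '[[0,0,0.002,0,0,0],[0,0,0.002,0,0,0],[0,0,0,0,0,0]]';python3 steer.py '[[0,0,0.002,0,0,0],[0,0,0.001,0,0,0],[0,0,0,0,0,0]]'
```

```text
time_s: 7.08
tool_pos: [0.5583, -0.2441, 0.0931]
tcp_rot: [[-0.98, -0.201, -0.001], [-0.201, 0.98, 0.0], [0.001, 0.0, -1.0]]
contact_force: [-0.2, 0.0, -1.7]
gripper_width: 0.571
gripper_force: 64.0
time_s: 7.33
tool_pos: [0.5584, -0.2442, 0.0893]
tcp_rot: [[-0.98, -0.201, -0.0], [-0.201, 0.98, 0.0], [0.0, 0.0, -1.0]]
contact_force: [-0.4, 0.6, -1.4]
gripper_width: 0.57
gripper_force: 64.0
time_s: 7.58
tool_pos: [0.5585, -0.2442, 0.0863]
tcp_rot: [[-0.98, -0.201, -0.0], [-0.201, 0.98, 0.0], [0.0, 0.0, -1.0]]
contact_force: [-0.1, -0.6, -2.5]
gripper_width: 0.572
gripper_force: 64.0
```

```bash
for i in 1 2 3; do python3 steer.py '[[0,0,0.001,0,0,0],[0,0,0.001,0,0,0],[0,0,0,0,0,0]]' | grep -E 'tool_pos|force:|tcp_rot'; done
```

```text
tool_pos: [0.5585, -0.2442, 0.0844]
tcp_rot: [[-0.98, -0.201, -0.0], [-0.201, 0.98, 0.0], [0.0, 0.0, -1.0]]
contact_force: [-0.1, 0.5, -2.2]
gripper_force: 64.0
tool_pos: [0.5585, -0.2442, 0.0824]
tcp_rot: [[-0.98, -0.201, -0.0], [-0.201, 0.98, 0.0], [0.0, 0.0, -1.0]]
contact_force: [-1.0, -0.8, -1.5]
gripper_force: 64.0
tool_pos: [0.5585, -0.2442, 0.0804]
tcp_rot: [[-0.98, -0.201, -0.0], [-0.201, 0.98, 0.0], [0.0, 0.0, -1.0]]
contact_force: [-0.0, 0.2, -1.5]
gripper_force: 64.0
```

```bash
for i in 1 2 3; do python3 steer.py '[[0,0,0.001,0,0,0],[0,0,0.001,0,0,0],[0,0,0,0,0,0]]' | grep -E 'tool_pos|force:|tcp_rot|width'; done
```

```text
tool_pos: [0.5584, -0.2442, 0.0784]
tcp_rot: [[-0.98, -0.201, -0.0], [-0.201, 0.98, 0.0], [0.0, 0.0, -1.0]]
contact_force: [-0.2, 0.3, -1.3]
gripper_width: 0.57
gripper_force: 64.0
tool_pos: [0.5586, -0.2443, 0.0767]
tcp_rot: [[-0.98, -0.201, 0.0], [-0.201, 0.98, -0.0], [-0.0, -0.0, -1.0]]
contact_force: [-1.5, 0.1, 3.3]
gripper_width: 0.569
gripper_force: 64.4
tool_pos: [0.5587, -0.2443, 0.0746]
tcp_rot: [[-0.98, -0.201, 0.0], [-0.201, 0.98, -0.0], [-0.0, -0.0, -1.0]]
contact_force: [-1.8, -0.3, 3.2]
gripper_width: 0.568
gripper_force: 64.5
```

```bash
for i in 1 2 3; do python3 steer.py '[[0,0,0.001,0,0,0],[0,0,0.001,0,0,0],[0,0,0,0,0,0]]' | grep -E 'tool_pos|force:|tcp_rot'; done; python3 steer.py '[[0,0,0.001,0,0,0],[0,0,0,0,0,0]]'
```

```text
tool_pos: [0.5587, -0.2443, 0.0725]
tcp_rot: [[-0.98, -0.201, 0.0], [-0.201, 0.98, -0.0], [-0.0, -0.0, -1.0]]
contact_force: [-0.9, 0.4, 4.7]
gripper_force: 64.6
tool_pos: [0.5587, -0.2443, 0.0706]
tcp_rot: [[-0.98, -0.201, 0.0], [-0.201, 0.98, -0.0], [-0.0, -0.0, -1.0]]
contact_force: [-2.1, 0.6, 5.4]
gripper_force: 64.7
tool_pos: [0.5587, -0.2443, 0.0698]
tcp_rot: [[-0.98, -0.201, 0.0], [-0.201, 0.98, -0.0], [-0.0, -0.0, -1.0]]
contact_force: [-5.8, 2.2, 16.6]
gripper_force: 66.2
time_s: 10.0
tool_pos: [0.5588, -0.2443, 0.0697]
tcp_rot: [[-0.98, -0.201, 0.0], [-0.201, 0.98, -0.0], [-0.0, -0.0, -1.0]]
contact_force: [-8.6, 4.3, 25.8]
gripper_width: 0.567
gripper_force: 67.4
```

The seat has reached its stop (the force rose sharply at about 8 mm of travel). A final look before handing in.

```bash
python3 steer.py '[[0,0,0,0,0,0],[0,0,0,0,0,0],[0,0,0,0,0,0],[0,0,0,0,0,0]]'
python3 - <<'E'
from h import *
c=robot.camera("wrist")["img"];d=robot.camera("side")["img"]
cv2.imwrite("pics/f.png",np.hstack([c[60:384,120:420],cv2.resize(d[120:360,150:310],(216,324))]))
E
```

```text
time_s: 10.33
tool_pos: [0.5588, -0.2443, 0.0697]
tcp_rot: [[-0.98, -0.201, 0.0], [-0.201, 0.98, -0.0], [-0.0, -0.0, -1.0]]
contact_force: [-9.0, 3.6, 25.7]
gripper_width: 0.569
gripper_force: 67.4
```

View pics/f.png

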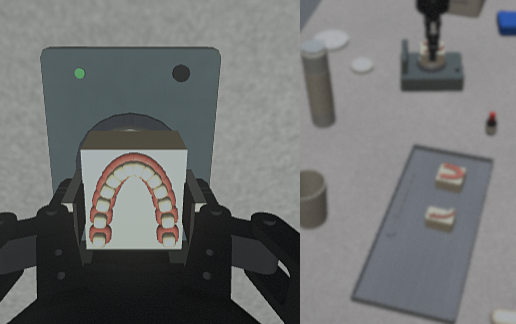

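The left crop shows the cast square to the station, with its front edge (81–187, 150) parallel to the station's front edge at row 48, and flat on the lowered seat. The right crop shows the other casts, the dropper, the spray can and the cup undisturbed. Handing in.

```bash
python3 -c "
from bench import robot
print(robot.close_job())"
```

```text
the job is handed in; nothing more can be done
None
```

The full-arch cast is on the locating pin with its front teeth facing squarely away from the back plate, and the gripper is still holding it down with the seat at its stop (about 26 N); the other pieces I could see looked undisturbed, and I handed the job in at about 10 s.

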